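# Swing back the clamp bar of an engraving jig and slide the manuscript board out

### The job

The board in the wooden engraving jig is finished: lift the steel clamp bar by its free end and swing it over past upright so that it stays open by itself, then slide the board flat along the jig's bed, under the hand-rest bridge, until its front edge just meets the sliding stop at the open end. Do not shove the stop along, never lift the board off the bed, and leave the other things on the table where they are.

Things in the scene. Friction and masses are not known exactly. Their poses are not given: they have to be found in the camera images.
- jig: Fixed wooden engraving jig. Origin on the table; x runs from the open end (robot's side) to the back fence, y left, z up. Flat bed x -225 to 110, y -85 to 95, top z 24 mm. Back fence (face x 92, 20 mm over the bed) and side rails (inner faces y +-53, 10 mm high, x -50 to 92) stand round the board's home: it can leave only towards -x, under the bridge.
- bridge (a point): Middle of the top of the fixed wooden hand-rest bridge across the bed, at jig (-45, 0, 60) mm. 24 mm wide (jig x -57 to -33), 14 thick, 164 long (jig y) on two feet; 22 mm of free height beneath. The board passes under it, fingers cannot: they work between the bridge and the back fence, and must find a new hold on the way.
- stop_face (a point): Middle of the face, towards the board, of the sliding aluminium stop, at bed height; the stop is 120 mm wide (jig y), 16 thick, 14 high. It starts somewhere between jig x -175 and -155 mm. It is held by friction only: a push of over about 8 N makes it slip towards -x. The board's front edge must end against this face.
- panel: Loose dark wooden board, 150 mm long (its x, along the jig's x), 100 wide (y), 12 thick, about 0.25 kg, with a fine pale border line. Origin: centre of its underside. Starts flat on the bed between the rails, under the bar, within 10 mm of the back fence, its origin at jig x 7 to 16 mm. Too wide to grasp across.
- panel_top (a point): Centre of the board's bare top face, 36 mm above the table. Closed fingers set down on the top, behind the bridge, with about 5 to 15 N drag the board along: the waxed bed is slippery (about 1 N moves the board), fingers hold on the board far better. Once it has left the back fence it may be pushed by its rear edge, 75 mm behind the centre.
- bar (a joint): Angle of the hinged steel clamp bar, rad: 0 lying across the board, 1.57 upright, 1.85 leaning back on its stop. Let go before upright it falls shut; past upright it falls back onto its stop and stays there. About 0.3 kg (1.5 N to lift at the free end).
- bar_grip (a point): Grip point on the clamp bar's centre line, 183 mm from the hinge axis, 15 mm from the free end; moves with the bar. Bar: 24 mm wide (jig x), 16 thick, 200 long; shut, it lies along the jig's y, centre line 44 mm above the table, its free end overhanging the bed's -y edge by 35 mm. Its parallel sides may be pinched and it may turn between the fingers as it swings.
- bar_hinge (a point): Centre of the bar's hinge, fixed at jig (45, 78, 44) mm, between two steel cheeks 60 mm high; axis parallel to the jig's x. Opening carries the free end from the jig's -y side up and over towards its +y side.
- jar: Bystander: amber jar with a blue cap, 68 mm wide, 100 mm tall, standing; origin under its centre. Leave it alone.
- ink: Bystander: small white ink pot with a black cap, 38 mm wide, 55 mm tall, standing beside the jig; origin under its centre. Leave it alone.
- bowl: Bystander: clay bowl, 110 mm wide, 45 mm tall; origin under its centre. Leave it alone.
- brush: Bystander: brush 170 mm long, lying beside the jig along its own x. Leave it alone.
- mallet: Bystander: small mallet 170 mm long, lying along its own x. Leave it alone.
- burnisher: Bystander: black knob-shaped burnisher, 64 mm wide, 50 mm tall, standing; origin under its centre. Leave it alone.
Not all that is in view belongs to the job. Of the things that look like the panel, the smaller one is meant.

How it is judged:
On the way, in this order (a step that is already met when the one before it is completed fails the run):
1. the clamp bar is swung over past upright while the board is still in its home place (value of joint bar above 1.62 rad and x of panel in the frame of jig above -0.02 m), for 0.2 s.
2. the board is slid out clear of the bar's strip (x of panel in the frame of jig below -0.06 m and value of joint bar above 1.62 rad), for 0.1 s.
At the end, for the whole second after the job is handed in: The board lies flat and still on the bed, square to the jig within 0.06 rad, its front edge against the stop (gap up to 4 mm), and the stop has been shoved less than 6 mm from where it was; the bar stands open by itself beyond 1.62 rad (x of panel in the frame of stop_face below 0.079 m and distance of stop_face from where it was at the start of the episode below 0.006 m and z of panel in the frame of jig between 0.02 and 0.028 m and angle between panel's own z axis and vertical below 0.03 rad and angle between the x axis of panel and the x axis of jig, either way round below 0.06 rad and value of joint bar above 1.62 rad and linear speed of panel below 0.01 m/s); the robot touches nothing.
It fails at once if the board is lifted off the bed or tipped (z of panel in the frame of jig above 0.032 m or angle between panel's own z axis and vertical above 0.12 rad).
It fails at once if any of the other things on the table is moved by more than 30 mm (distance of any of jar, ink, bowl, brush, mallet, burnisher from where it was at the start of the episode above 0.03 m).
It also fails if it takes over 70 s, if anything falls off the work surface, if the arm or the gripper's body presses on something with over 40 N, if the wrist force passes 120 N, or if a joint passes its speed limit or range.

### The arm

A 6-joint arm with a two-finger parallel gripper is mounted at the origin on the work surface. World frame = base frame: x ahead of the robot, y to its left, z up, the work surface at z = 0. Lengths are in m, angles in rad, forces in N, time in s.
With the tool pointing down it reaches from about 0.375 to 0.825 m from the base axis. Payload 5.5 kg.
Tool frame: the origin (TCP) lies midway between the tips of the shut fingers; the grasp point (between the pads) lies 19 mm behind it (arm.grasp_offset is the z of the grasp point in the tool frame, in m); z points along the fingers, y is the line along which they close (so a half turn about z gives the same grasp; the last joint's range is limited). The gripper opens to 85 mm and grips with 20 to 120 N. Pads are 22 mm wide; open, the fingers measure 114 mm over their backs; the gripper's body (76 mm by 85 mm) begins 54 mm behind the grasp point. The pads swing forward as they close: fully open they stand 13 mm farther back than shut.
Start: joints at [1.209, 0.314, -0.047, 1.21, 0, 1.571], TCP at [0.212, 0.561, 0.231] pointing down, gripper open.
Joint ranges: [-2.67, 2.67], [-0.69, 1.73], [-1.03, 1.25], [-2.08, 2.16], [-1.42, 1.45], [-3.14, 3.14]. Speed limits (rad/s): [2.39, 2.39, 3.01, 3.14, 3.14, 3.14].

### API

Orientations are given as a unit quaternion [w, x, y, z].
In Python, from cell import arm gives the robot as it stands.
- The arm moves only by the tool drive_tool, never from a script. Its argument "targets" is a list that holds one entry, the list of rows, each a list of 6 numbers: the shift along the tool's x, y, z each as a share of 75 mm, from -1 to 1, then the turn, a rotation vector about the tool's x, y, z each as a share of pi/2 rad, from -1 to 1. A call has 1 to 20 rows; each row shifts and turns the commanded pose from where the row before left it, along the tool's axes as they then stand; what a row does not reach is not made up. A row lasts 1/10 s, in which the tool goes at most 50 mm and 8.59 degrees, less where a joint would pass 70% of its speed; a pose out of reach is approached as far as the arm can. A call with a number of a shift or a turn outside -1 to 1 is refused whole. A call with a gripper value outside its range is refused whole. "gripper" is the gripper's target within -1 to 1 (fully open at 1, half-way at 0, shut at -1), set as the call begins (left out, the last holds). The fingers move at their own pace and stop on an object; the grip force is fixed at half the most. Time passes only in rows, so rows that do not move let the fingers close. It gives the time, the measured TCP pose, the force, the opening and the grip force at its end, in the units of the state.
- arm.state(): the state, without advancing time (a new reading comes with each control period).
- arm.read_camera(name): name is "side" or "top" or "wrist"; returns the picture (384x512x3 uint8, red, green, blue); there is no depth.
- arm.camera_info(name): a dict with "intrinsics" (3x3 intrinsics, pixels), "rvec" (rotation vector, rad) and "tvec" (3), from world to camera coordinates, as OpenCV has them. Camera axes: x right, y down, z forward; pixel columns grow to the right and rows downward; lengths in m; the calibration is good to about 2 mm. A picture is of the moment at which its call begins: read the wrist's pose just before it. camera_info takes no time and is no camera call; for the wrist camera it gives the pose at the moment of the call.
- arm.job_done(): hands the job in; it is judged then, once.
The state is a dict: "time": time; "qpos": joint angles; "qvel": joint speeds; "effort": joint torques, N m; "ee_pos": TCP position; "tool_rot": TCP orientation; "contact_force": force on the tool from outside, world axes, zero at the start; "ft_torque": the same for the moment, N m; "grip_width": finger opening in m; "finger_force": force on a finger pad.
Only numpy, scipy, OpenCV 4.12 (cv2) and the standard library are available. Lean on these libraries where they do the work, as an engineer would, in place of code of your own. Each camera call takes 0.05 s, during which the arm holds its last target. There are 200 camera calls.

## Working session

There is one attempt and no reset: what is moved stays moved. The work goes in short steps, Python scripts to look and compute and a tool call to move; the robot and the scene stay as the last step left them, time stands still between calls to the robot, and variables do not carry over. Pictures are saved under pics/ and viewed, at most 10 in all, crops included, and the job is handed in when it is done.

Besides the shell and the picture viewer there is one more tool, called after "Call:" in YAML: its name, and indented under it one key for each argument. drive_tool: Moves the arm, as the interface text tells. Its arguments: {"type":"object","properties":{"targets":{"type":"array"},"gripper":{"type":"number"}},"required":["targets"]}

```bash
mkdir -p pics; ls
python3 - <<'E'
from cell import arm
import cv2,numpy as np
for n in ("side","top"):
    im=arm.read_camera(n); cv2.imwrite(f"pics/{n}0.png",im[:,:,::-1])
    c=arm.camera_info(n); print(n,c)
s=arm.state();print(s)
E
```

```text
pics
side {'intrinsics': array([[394.33349006,   0.        , 255.09846807],
       [  0.        , 394.33349006, 181.77071582],
       [  0.        ,   0.        ,   1.        ]]), 'rvec': array([ 2.21317696, -0.80920978,  0.37391496]), 'tvec': array([-0.37631549,  0.25097037,  0.82713716])}
top {'intrinsics': array([[447.47791098,   0.        , 256.00520632],
       [  0.        , 447.47791098, 190.36950907],
       [  0.        ,   0.        ,   1.        ]]), 'rvec': array([ 2.15924161, -2.12360416,  0.19197601]), 'tvec': array([-0.04248622,  0.51529292,  1.1786874 ])}
{'time': 0.1, 'qpos': array([ 1.20899127e+00,  3.14176735e-01, -4.79855713e-02,  1.21021494e+00,
        5.81386749e-06,  1.57079005e+00]), 'qvel': array([ 0.00052615, -0.00135488,  0.00131508,  0.00047258, -0.00225324,
        0.00183889]), 'effort': array([ 3.51468589e-04, -5.40769100e+01,  3.40540302e+01,  1.12718053e-02,
       -5.78728361e-06,  1.08648672e-05]), 'ee_pos': array([0.2121875 , 0.56065826, 0.23050511]), 'tool_rot': array([-1.45079368e-04,  1.79914305e-01,  9.83681970e-01, -7.77036965e-04]), 'contact_force': array([ 0.94611085, -0.18784885, -1.14805464]), 'ft_torque': array([ 0.03490678,  0.03556404, -0.03273008]), 'finger_force': 0.0, 'grip_width': 0.08515424529120554}
```

View pics/top0.png

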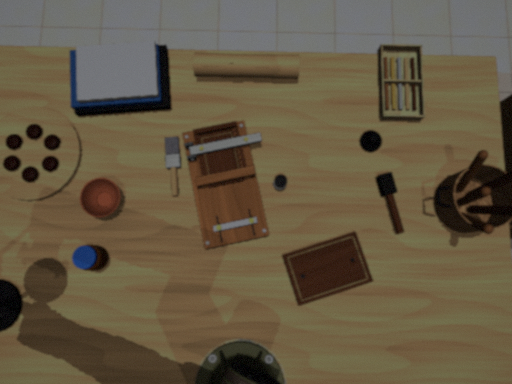

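View pics/side0.png

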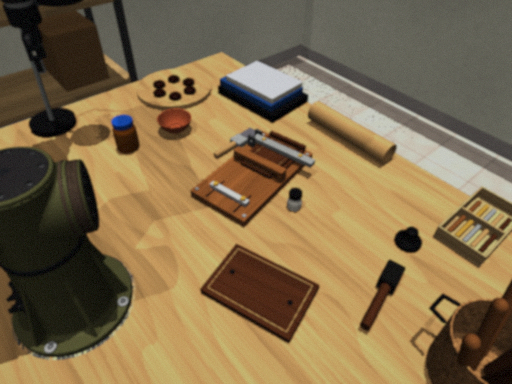

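The top view shows the jig around (228,185): back end with the bar up near (225,145), bridge (226,177), stop (236,224), and ink pot at (280,182). The brush is at (172,165). In the side view, the bar's free end is at about (308,160) and the stop at (230,193).

```bash
cat > h.py <<'E'
import numpy as np,cv2
from cell import arm
def ray(ci,px):
    R=cv2.Rodrigues(ci['rvec'])[0];t=ci['tvec'].reshape(3)
    p=cv2.undistortPoints(np.array([[px]],float),ci['intrinsics'],None)[0,0]
    return -R.T@t, R.T@np.array([p[0],p[1],1.])
def onz(ci,px,z):
    o,d=ray(ci,px);return o+d*(z-o[2])/d[2]
def tri(c1,p1,c2,p2):
    P=[c['intrinsics']@np.c_[cv2.Rodrigues(c['rvec'])[0],c['tvec'].reshape(3)] for c in(c1,c2)]
    X=cv2.triangulatePoints(P[0],P[1],np.array(p1,float).reshape(2,1),np.array(p2,float).reshape(2,1))[:,0]
    X=X[:3]/X[3]
    e=[np.linalg.norm((q:=Pk@np.r_[X,1])[:2]/q[2]-p) for Pk,p in zip(P,(p1,p2))]
    return X,np.round(e,2)
def proj(ci,X):
    return cv2.projectPoints(np.array(X,float).reshape(-1,3),ci['rvec'],ci['tvec'],ci['intrinsics'],None)[0][:,0]
E
python3 - <<'E'
from h import *
a=cv2.imread('pics/top0.png')[110:255,160:295];b=cv2.imread('pics/side0.png')[120:230,185:325]
a=cv2.resize(a,None,fx=4,fy=4,interpolation=cv2.INTER_CUBIC)[:, :]
cv2.imwrite('pics/c0.png',cv2.convertScaleAbs(a,alpha=1.8))
c=arm.camera_info('top')
for n,p,z in [('BL',(187,128),.024),('BR',(241,122),.024),('FL',(207,246),.024),('FR',(267,236),.024),('barend',(260,138),.05),('jar',(84,258),.1),('ink',(280,178),.055)]: print(n,onz(c,p,z).round(3))
E
```

```text
BL [0.695 0.164 0.024]
BR [0.715 0.012 0.024]
FL [0.364 0.096 0.024]
FR [ 0.393 -0.066  0.024]
barend [ 0.662 -0.043  0.05 ]
jar [0.326 0.398 0.1  ]
ink [ 0.549 -0.098  0.055]
```

View pics/c0.png

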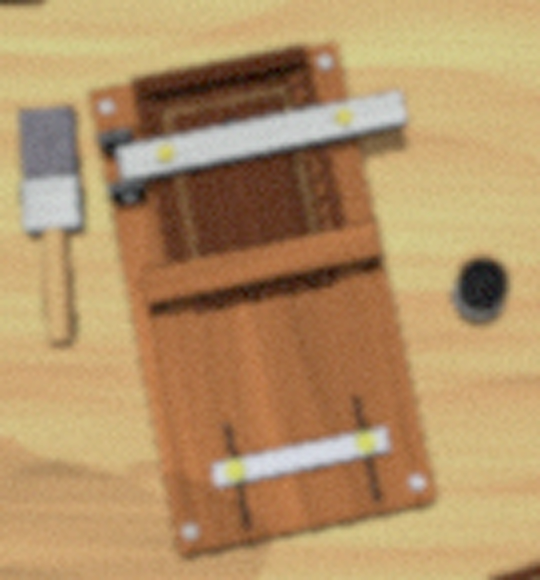

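The crop shows the jig clearly: four corner screws, two yellow dots on the bar and two on the stop, and the ink pot at right. Jig yaw is about 11.6° and its origin about (0.60, 0.055). Next I'll square the tool to the jig and move over it for wrist views.

Call:
drive_tool:
  targets:
    - [[0,0,0,0,0,0.08],[0,0,0,0,0,0.08],[0,0,0,0,0,0.08],[0,0,0,0,0,0.08],[0,0,0,0,0,0.08],[0,0,0,0,0,0.08],[0,0,0,0,0,0.08],[0,0,0,0,0,0.08]]

```text
time: 0.9
ee_pos: [0.2123, 0.5608, 0.2308]
tool_rot: [0.0, 0.634, 0.774, -0.001]
contact_force: [-0.1, 0.8, 0.7]
grip_width: 0.0854
finger_force: 0.0
```

Call:
drive_tool:
  targets:
    - [[-0.58,0.23,-0.07,0,0,0],[-0.58,0.23,-0.07,0,0,0],[-0.58,0.23,-0.07,0,0,0],[-0.58,0.23,-0.07,0,0,0],[-0.58,0.23,-0.07,0,0,0],[-0.58,0.23,-0.07,0,0,0],[-0.58,0.23,-0.07,0,0,0],[-0.58,0.23,-0.07,0,0,0],[-0.58,0.23,-0.07,0,0,0],[-0.58,0.23,-0.07,0,0,0],[-0.58,0.23,-0.07,0,0,0],[-0.58,0.23,-0.07,0,0,0],[-0.58,0.23,-0.07,0,0,0],[-0.4,0.2,-0.07,0,0,0],[0,0,0,0,0,0],[0,0,0,0,0,0]]

```text
time: 2.5
ee_pos: [0.567, 0.0258, 0.3041]
tool_rot: [-0.001, 0.632, 0.775, -0.0]
contact_force: [-0.2, 1.1, 1.0]
grip_width: 0.0852
finger_force: 0.0
```

Run:
```python
from h import *
import pickle
s=arm.state();c=arm.camera_info('wrist');im=arm.read_camera('wrist')
pickle.dump(c,open('w1.pkl','wb'));cv2.imwrite('pics/w1.png',im[:,:,::-1])
print(s['time'],s['ee_pos'],s['tool_rot'],s['qpos']);print(ray(c,(256,192)),c)
```

```text
2.5 [0.56700792 0.02583914 0.30412636] [-6.38332870e-04  6.32171343e-01  7.74828303e-01 -2.95333323e-04] [4.53000770e-02 2.35313644e-01 1.39778790e-02 1.35080594e+00
 4.10752569e-04 1.41400495e+00]
(array([0.55066778, 0.10096229, 0.44680539]), array([ 0.04844664, -0.32105457, -0.94625795])) {'intrinsics': array([[328.07330546,   0.        , 261.16767678],
       [  0.        , 328.07330546, 184.10496517],
       [  0.        ,   0.        ,   1.        ]]), 'rvec': array([-2.8221295 , -0.28681065, -0.04223068]), 'tvec': array([-0.55910269, -0.14607263,  0.42323801])}
```

View pics/w1.png

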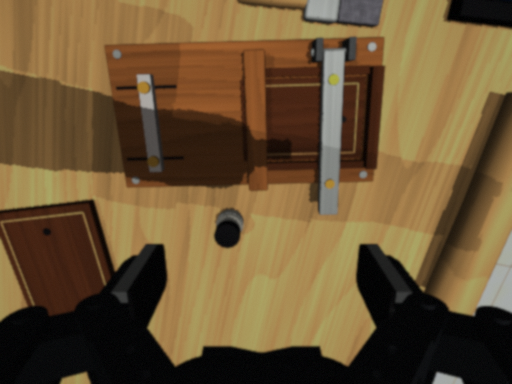

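The wrist view shows screws at (117,55), (372,47), (136,181) and (363,175), bar dots at (334,79) and (329,184), the bar's free end around (329,213), and stop dots at (144,87) and (153,160).

Run:
```python
from h import *
import pickle
c=pickle.load(open('w1.pkl','rb'));ct=arm.camera_info('top')
W=cv2.imread('pics/w1.png');T=cv2.imread('pics/top0.png')
def cen(im,p,mode,r):
    x,y=map(int,map(round,p));w=im[y-r:y+r+1,x-r:x+r+1].astype(float)
    if mode=='y': f=w[...,1]*.5+w[...,2]*.5-w[...,0]
    else: f=w[...,0]
    f=f-np.percentile(f,60);f[f<.4*f.max()]=0
    yy,xx=np.mgrid[-r:r+1,-r:r+1];return np.array([x+(f*xx).sum()/f.sum(),y+(f*yy).sum()/f.sum()])
cr=lambda u,v:((u+.5)/4-.5+160,(v+.5)/4-.5+110)
F={'BL':((372,47),cr(105,106),'g'),'BR':((363,175),cr(325,62),'g'),'FL':((117,55),cr(190,532),'g'),'FR':((136,181),cr(417,482),'g'),
'bar1':((334,79),cr(166,153),'y'),'bar2':((329,184),cr(344,117),'y'),'st1':((144,87),cr(235,470),'y'),'st2':((153,160),cr(366,440),'y')}
X={}
for k,(a,b,m) in F.items():
    a=cen(W,a,m,7);b=cen(T,b,m,3);x,e=tri(c,a,ct,b);z=.052 if k[:2]=='ba' else .038 if k[0]=='s' else .024
    print(k,a.round(1),b.round(1),'tri',x.round(4),e,'wrist@z',(q:=onz(c,a,z)).round(4),'top@z',onz(ct,b,z).round(4));X[k]=q
d=(X['BL']+X['BR']-X['FL']-X['FR'])/2;yaw=np.arctan2(d[1],d[0]);e=X['BL']-X['BR'];print('yaw',yaw,np.arctan2(-e[0],e[1]), np.linalg.norm(d),np.linalg.norm(e))
db=X['bar1']-X['bar2'];print('baryaw',np.arctan2(-db[0],db[1]))
# gray bar mask for end & edges ; stop face edges
g=cv2.cvtColor(W,cv2.COLOR_BGR2HSV);m=((g[...,1]<60)&(g[...,2]>70)).astype(np.uint8)
n,l,st,ce=cv2.connectedComponentsWithStats(m)
for i in range(1,n):
    if st[i,4]>150: 
        ys,xs=np.where(l==i);print(st[i],cv2.boxPoints(cv2.minAreaRect(np.c_[xs,ys].astype(np.float32))).round(1).tolist())
```

```text
BL [371.6  46.2] [186.  136.1] tri [ 0.6982  0.18   -0.0702] [0.1  0.03] wrist@z [0.6713 0.1655 0.024 ] top@z [0.6709 0.1658 0.024 ]
BR [362.8 174.1] [240.9 125. ] tri [0.7061 0.0116 0.0262] [0.32 0.08] wrist@z [0.7074 0.0112 0.024 ] top@z [0.7066 0.0116 0.024 ]
FL [116.4  53.7] [207.  242.3] tri [0.3738 0.0964 0.0246] [0.4 0.1] wrist@z [0.3736 0.096  0.024 ] top@z [0.3738 0.0967 0.024 ]
FR [135.  180.6] [263.9 230.1] tri [ 0.4096 -0.0577  0.0261] [0.8  0.22] wrist@z [ 0.4094 -0.0594  0.024 ] top@z [ 0.4093 -0.0573  0.024 ]
bar1 [333.3  79.1] [201.  147.9] tri [0.6311 0.1194 0.0486] [0.47 0.11] wrist@z [0.6308 0.1189 0.052 ] top@z [0.6299 0.1192 0.052 ]
bar2 [329.4 183.6] [245.6 138.8] tri [ 0.6582 -0.0029  0.0532] [0.63 0.16] wrist@z [ 0.6593 -0.0033  0.052 ] top@z [ 0.6581 -0.0029  0.052 ]
st1 [142.8  87.1] [218.3 227. ] tri [0.4143 0.0658 0.0425] [0.38 0.09] wrist@z [0.4129 0.065  0.038 ] top@z [0.4146 0.0664 0.038 ]
st2 [152.4 161.1] [251.  219.9] tri [ 0.4349 -0.0217  0.0434] [0.21 0.05] wrist@z [ 0.4335 -0.0235  0.038 ] top@z [ 0.4354 -0.0216  0.038 ]
yaw 0.23092392042573404 0.2295533310883567 0.3059305395054629 0.15847775319549529
baryaw 0.22944439491107396
[ 304    0   79   25 1614] [[304.0, 0.0], [382.0, 0.0], [382.0, 24.0], [304.0, 24.0]]
[ 318   38   28  177 3215] [[318.0, 38.0], [345.0, 38.0], [345.0, 214.0], [318.0, 214.0]]
[137  74  22  83 907] [[136.1999969482422, 74.30000305175781], [150.39999389648438, 72.5999984741211], [160.3000030517578, 155.6999969482422], [146.1999969482422, 157.39999389648438]]
[217 212  26  19 184] [[216.0, 223.6999969482422], [219.89999389648438, 209.0], [244.5, 215.5], [240.6999969482422, 230.1999969482422]]
[ 477  231   35   82 1417] [[477.0, 231.0], [511.0, 231.0], [511.0, 312.0], [477.0, 312.0]]
[432 372  32  12 267] [[432.0, 383.0], [432.0, 372.0], [463.0, 372.0], [463.0, 383.0]]
```

Call:
drive_tool:
  targets:
    - [[0,0,0,0,0,-0.018],[-0.173,0.184,0.41,0,0,0],[-0.173,0.184,0.41,0,0,0],[-0.173,0.184,0.41,0,0,0],[-0.173,0.184,0.41,0,0,0],[-0.173,0.184,0.41,0,0,0],[-0.173,0.184,0.41,0,0,0],[0,0,0,0,0,0],[0,0,0,0,0,0]]

```text
time: 3.45
ee_pos: [0.6645, -0.0292, 0.12]
tool_rot: [-0.001, 0.62, 0.785, -0.001]
contact_force: [0.3, -1.5, 0.9]
grip_width: 0.0854
finger_force: 0.0
```

Run:
```python
from h import *
s=arm.state();c=arm.camera_info('wrist');im=arm.read_camera('wrist')
p=s['ee_pos'];O=np.array([.5974,.0619]);ex=np.array([np.cos(.23),np.sin(.23)]);ey=np.array([-ex[1],ex[0]])
print(p,s['tool_rot'],(p[:2]-O)@ex,(p[:2]-O)@ey)
im=im[:,:,::-1].copy()
J=lambda x,y,z:[*(O+x*ex+y*ey),z]
for q in proj(c,[J(.045,-.105,.052),J(.033,-.12,.052),J(.057,-.12,.052)]): cv2.circle(im,tuple(int(v) for v in q),2,(0,0,255),-1)
cv2.imwrite('pics/w2.png',im)
```

```text
[ 0.66446421 -0.02922231  0.11998281] [-9.95745856e-04  6.19836613e-01  7.84730083e-01 -5.27969313e-04] 0.044524331493025274 -0.10401186928835678
```

View pics/w2.png

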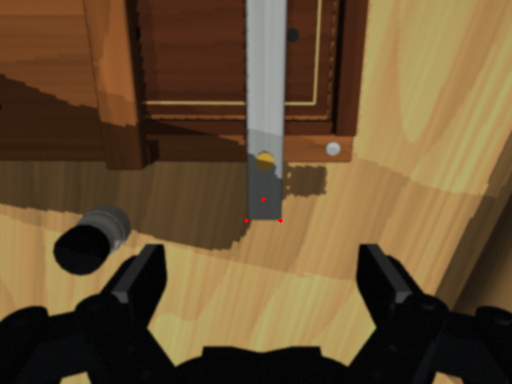

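The projected grip point (263,199) and end corners land on the bar's free end to about 2 px. Now I'll descend and pinch.

Call:
drive_tool:
  targets:
    - [[-0.01,0.02,0.25,0,0,0],[0,0,0.25,0,0,0],[0,0,0.25,0,0,0],[0,0,0.25,0,0,0],[0,0,0.25,0,0,0],[0,0,0,0,0,0],[0,0,0,0,0,0]]
  gripper: 1

```text
time: 4.2
ee_pos: [0.6678, -0.0301, 0.0286]
tool_rot: [0.001, 0.62, 0.784, 0.001]
contact_force: [-0.4, -1.1, 0.1]
grip_width: 0.0854
finger_force: 0.0
```

Call:
drive_tool:
  targets:
    - [[0,0,0,0,0,0],[0,0,0,0,0,0],[0,0,0,0,0,0],[0,0,0,0,0,0],[0,0,0,0,0,0],[0,0,0,0,0,0],[0,0,0,0,0,0],[0,0,0,0,0,0],[0,0,0,0,0,0],[0,0,0,0,0,0]]
  gripper: -1

```text
time: 5.2
ee_pos: [0.6668, -0.031, 0.0272]
tool_rot: [-0.0, 0.621, 0.784, -0.0]
contact_force: [-3.0, -0.5, 6.7]
grip_width: 0.0231
finger_force: 59.7
```

Call:
drive_tool:
  targets:
    - [[0.006,0,-0.172,0,0,0],[0.018,0,-0.171,0,0,0],[0.03,0,-0.169,0,0,0],[0.042,0,-0.167,0,0,0],[0.053,0,-0.163,0,0,0],[0,0,0,0,0,0]]

```text
time: 5.8
ee_pos: [0.6639, -0.0186, 0.0915]
tool_rot: [-0.001, 0.62, 0.784, 0.0]
contact_force: [-2.7, 3.2, -3.7]
grip_width: 0.0229
finger_force: 59.6
```

Call:
drive_tool:
  targets:
    - [[0.064,0,-0.159,0,0,0],[0.075,0,-0.154,0,0,0],[0.086,0,-0.149,0,0,0],[0.096,0,-0.142,0,0,0],[0.106,0,-0.135,0,0,0],[0.115,0,-0.127,0,0,0],[0.124,0,-0.119,0,0,0],[0.132,0,-0.11,0,0,0],[0.139,0,-0.101,0,0,0],[0.146,0,-0.091,0,0,0],[0,0,0,0,0,0]]

```text
time: 6.9
ee_pos: [0.6455, 0.0605, 0.1874]
tool_rot: [0.0, 0.62, 0.785, -0.0]
contact_force: [-3.9, 0.1, -5.2]
grip_width: 0.0226
finger_force: 60.0
```

Call:
drive_tool:
  targets:
    - [[0.152,0,-0.08,0,0,0],[0.157,0,-0.069,0,0,0],[0.162,0,-0.058,0,0,0],[0.165,0,-0.047,0,0,0],[0.168,0,-0.035,0,0,0],[0.17,0,-0.023,0,0,0],[0.171,0,-0.011,0,0,0],[0.172,0,0,0,0,0],[0.171,0,0.013,0,0,0],[0.17,0,0.025,0,0,0],[0,0,0,0,0,0],[0,0,0,0,0,0]]

```text
time: 8.1
ee_pos: [0.6174, 0.1812, 0.2086]
tool_rot: [-0.0, 0.62, 0.785, 0.001]
contact_force: [-4.4, -1.8, 2.1]
grip_width: 0.0229
finger_force: 60.9
```

Bar angle from the TCP is about 1.75 rad. I'll release and back off upward.

Call:
drive_tool:
  targets:
    - [[0,0,0,0,0,0],[0,0,0,0,0,0],[0,0,0,0,0,0],[0,0,0,0,0,0],[0,0,0,0,0,0],[0,0,0,0,0,0],[0,0,-0.3,0,0,0],[0,0,-0.3,0,0,0],[0,0,-0.3,0,0,0],[0,0,-0.3,0,0,0],[0,0,0,0,0,0]]
  gripper: 1

```text
time: 9.2
ee_pos: [0.619, 0.1807, 0.3012]
tool_rot: [0.002, 0.621, 0.784, 0.002]
contact_force: [-0.0, 1.2, 0.2]
grip_width: 0.0855
finger_force: 0.0
```

Call:
drive_tool:
  targets:
    - [[-0.4,0,0,0,0,-0.08],[0,0,0,0,0,-0.08],[0,0,0,0,0,-0.08],[0,0,0,0,0,-0.08],[0,0,0,0,0,-0.08],[0,0,0,0,0,-0.08],[0,0,0,0,0,-0.08],[0,0,0,0,0,-0.08],[0,0,0,0,0,-0.08],[0,0,0,0,0,-0.08],[0,0,0,0,0,-0.08],[0,0,0,0,0,-0.08],[0,0,0,0,0,-0.04],[0,0,0,0,0,0],[0,0,0,0,0,0]]
  gripper: -1

```text
time: 10.7
ee_pos: [0.6241, 0.151, 0.2968]
tool_rot: [-0.0, -0.115, 0.993, -0.0]
contact_force: [0.5, -0.7, -1.1]
grip_width: 0.0001
finger_force: 0.0
```

Run:
```python
from h import *
import pickle
s=arm.state();c=arm.camera_info('wrist');im=arm.read_camera('wrist');sd=arm.read_camera('side')
p=s['ee_pos'];O=np.array([.5974,.0619]);ex=np.array([np.cos(.23),np.sin(.23)]);ey=np.array([-ex[1],ex[0]])
print(s['time'],p,s['tool_rot'],(p[:2]-O)@ex,(p[:2]-O)@ey,s['qpos'],s['contact_force'])
pickle.dump(c,open('w3.pkl','wb'));cv2.imwrite('pics/w3raw.png',im[:,:,::-1])
a=im[:,:,::-1];b=cv2.resize(sd[100:230,170:330,::-1],(288,234))
o=np.zeros((384,800,3),np.uint8);o[:,:512]=a;o[:234,512:]=b;cv2.imwrite('pics/w3.png',o)
```

```text
10.7 [0.62407994 0.15095013 0.29684336] [-4.52940780e-04 -1.14920897e-01  9.93374542e-01 -3.71248186e-05] 0.04627878471511845 0.08062269493646404 [2.37299421e-01 3.83929064e-01 1.99086493e-01 1.38686194e+00
 3.66584886e-05 6.94864388e-03] [ 0.45282719 -0.68715403 -1.11862426]
```

View pics/w3.png

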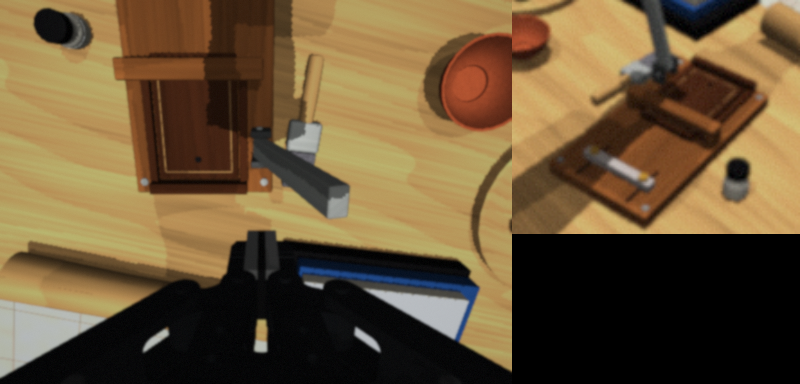

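The bar now leans open past upright, with its end at (340,200). The board is still home against the fence, its border line at v≈172. Now to set closed fingers on the board at jig (68, 0).

Call:
drive_tool:
  targets:
    - [[-0.1,-0.36,0,0,0,0],[-0.1,-0.36,0,0,0,0],[-0.09,-0.36,0,0,0,0],[0,0,0.4,0,0,0],[0,0,0.4,0,0,0],[0,0,0.4,0,0,0],[0,0,0.4,0,0,0],[0,0,0.4,0,0,0],[0,0,0.4,0,0,0],[0,0,0.4,0,0,0],[0,0,0.3,0,0,0],[0,0,0.15,0,0,0],[0,0,0,0,0,0],[0,0,0,0,0,0],[0,0,0,0,0,0]]

```text
time: 12.3
ee_pos: [0.6654, 0.0773, 0.0556]
tool_rot: [0.001, -0.116, 0.993, 0.0]
contact_force: [-0.8, 0.1, -0.2]
grip_width: -0.0002
finger_force: 0.0
```

```bash
cat > jg.py <<'E'
from h import *
O=np.array([.5974,.0619]);ex=np.array([np.cos(.23),np.sin(.23)]);ey=np.array([-ex[1],ex[0]])
def jig(p): d=np.array(p[:2])-O;return np.r_[d@ex,d@ey,p[2]].round(4)
if __name__=='__main__':
    s=arm.state();q=s['tool_rot'];print(jig(s['ee_pos']),s['contact_force'].round(1),'yaw err',2*np.arctan2(q[2],q[1])-np.pi-.23)
E
python3 jg.py
```

```text
[ 0.0697 -0.0005  0.0556] [-0.8  0.1 -0.2] yaw err 0.001821638433479017
```

Now down 17 mm, then in fine steps.

Call:
drive_tool:
  targets:
    - [[0,0,0.08,0,0,0],[0,0,0.08,0,0,0],[0,0,0.07,0,0,0],[0,0,0,0,0,0],[0,0,0,0,0,0]]

```text
time: 12.8
ee_pos: [0.6639, 0.0771, 0.0362]
tool_rot: [-0.0, -0.116, 0.993, -0.0]
contact_force: [0.3, -0.3, -0.5]
grip_width: 0.0001
finger_force: 0.0
```

Call:
drive_tool:
  targets:
    - [[0,0,0.02,0,0,0],[0,0,0.02,0,0,0],[0,0,0,0,0,0],[0,0,0,0,0,0]]

```text
time: 13.2
ee_pos: [0.6656, 0.0773, 0.036]
tool_rot: [0.002, -0.116, 0.993, -0.0]
contact_force: [-2.8, 0.0, 14.1]
grip_width: 0.0002
finger_force: 7.0
```

Call:
drive_tool:
  targets:
    - [[0.02,0,-0.005,0,0,0],[0.05,0,0,0,0,0],[0.08,0,0,0,0,0],[0.08,0,0,0,0,0],[0.08,0,0,0,0,0],[0.08,0,0,0,0,0],[0,0,0,0,0,0],[0,0,0,0,0,0]]

```text
time: 14.0
ee_pos: [0.6373, 0.0706, 0.0361]
tool_rot: [0.002, -0.116, 0.993, -0.0]
contact_force: [-1.3, -0.4, 11.2]
grip_width: 0.0003
finger_force: 5.8
```

```bash
python3 jg.py
python3 - <<'E'
from h import *
im=arm.read_camera('top')[110:255,160:295,::-1];im2=arm.read_camera('wrist')[:,:,::-1]
o=np.zeros((435,800,3),np.uint8);o[:,:405]=cv2.convertScaleAbs(cv2.resize(im,(405,435),interpolation=cv2.INTER_CUBIC),alpha=1.6);o[:296,405:800]=cv2.resize(im2,(395,296));cv2.imwrite('pics/d1.png',o)
E
```

```text
[ 0.0408 -0.0007  0.0361] [-1.3 -0.4 11.2] yaw err 0.001903793408556148
```

View pics/d1.png

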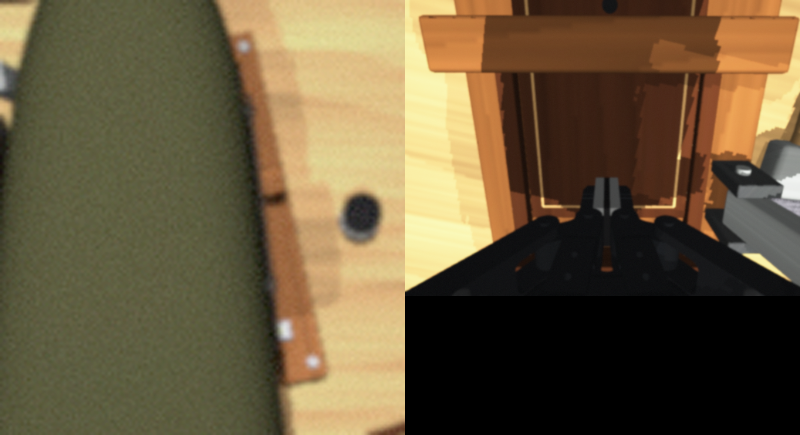

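The wrist image shows the board's rear border line still right behind the fingertips at (605,205), square, so the board moves with them. I'll drag on 54 mm.

Call:
drive_tool:
  targets:
    - [[0.03,0,0,0,0,0],[0.06,0,0,0,0,0],[0.08,0,0,0,0,0],[0.08,0,0,0,0,0],[0.08,0,0,0,0,0],[0.08,0,0,0,0,0],[0.08,0,0,0,0,0],[0.08,0,0,0,0,0],[0.07,0,0,0,0,0],[0.05,0,0,0,0,0],[0.02,0,0,0,0,0],[0,0,0,0,0,0],[0,0,0,0,0,0]]

```text
time: 15.4
ee_pos: [0.5863, 0.0585, 0.0361]
tool_rot: [0.002, -0.116, 0.993, -0.0]
contact_force: [-0.1, -0.1, 11.0]
grip_width: 0.0002
finger_force: 5.4
```

```bash
python3 jg.py
```

```text
[-0.0116 -0.0008  0.0361] [-0.1 -0.1 11. ] yaw err 0.001975899617799176
```

Call:
drive_tool:
  targets:
    - [[0,0,-0.1,0,0,0],[-0.05,0,-0.4,0,0,0],[-0.1,0,-0.4,0,0,0],[-0.1,0,-0.4,0,0,0],[-0.1,0,-0.4,0,0,0],[-0.05,0,-0.4,0,0,0],[0,0,0,0,0,0],[0,0,0,0,0,0]]
  gripper: 0.2

```text
time: 16.2
ee_pos: [0.6133, 0.0651, 0.1919]
tool_rot: [0.0, -0.116, 0.993, 0.0]
contact_force: [-0.5, -0.1, -0.4]
grip_width: 0.0514
finger_force: 0.0
```

Run:
```python
from jg import *
import pickle
s=arm.state();c=arm.camera_info('wrist');im=arm.read_camera('wrist')[:,:,::-1]
pickle.dump(c,open('w4.pkl','wb'));print(s['time'],jig(s['ee_pos']),s['grip_width'])
cv2.imwrite('pics/w4raw.png',im);b=cv2.convertScaleAbs(cv2.resize(im,(800,600),interpolation=cv2.INTER_CUBIC),alpha=1.5)
cv2.imwrite('pics/w4.png',b)
```

```text
16.2 [ 0.0162 -0.0005  0.1919] 0.051407832356856656
```

View pics/w4.png

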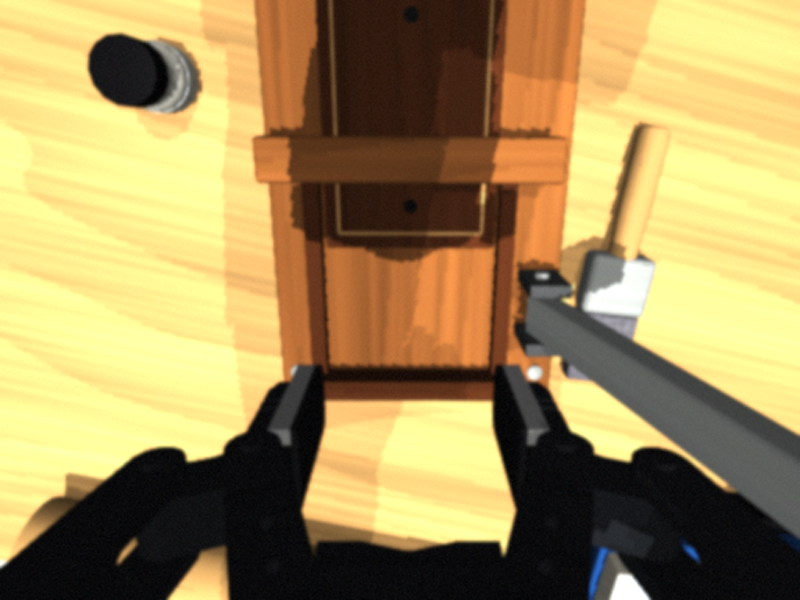

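The wrist view (1.56x zoom) shows the board under the bridge, square, its rear border line at v≈234 and rear edge at about v≈243. The bar stands open, and the ink pot and brush are unmoved.

Run:
```python
from jg import *
import pickle
c=pickle.load(open('w4.pkl','rb'));w1=pickle.load(open('w1.pkl','rb'))
im=cv2.imread('pics/w4raw.png')
for u in (225,262,300): print(u,im[146:166,u-2:u+3].mean((1,2)).round().astype(int))
k=lambda v:(v+.5)/1.5625-.5
for v in (234,240,243,247): print('rear',v,[jig(onz(c,(k(u),k(v)),.036))[:2] for u in (345,475)])
print('bridge rear edge',jig(onz(c,(k(410),k(184)),.060)),'fence screws',jig(onz(c,(k(535),k(373)),.024)),'fence face top',jig(onz(c,(k(410),k(380)),.044)))
print('stop right edge',[jig(onz(w1,p,.038)) for p in [(150.9,72.6),(160.8,155.7)]],'left',[jig(onz(w1,p,.038)) for p in [(135.7,74.3),(145.7,157.4)]])
# dist of stop yellow dots both cams earlier: -0.178
t=cv2.imread('pics/top0.png');ct=arm.camera_info('top')
a,b=np.array([217.,0]),0
m=((cv2.cvtColor(t,cv2.COLOR_BGR2HSV)[...,1]<90)&(t[...,0]>95)).astype(np.uint8)[205:240,205:265]
n,l,st,ce=cv2.connectedComponentsWithStats(m);i=1+st[1:,4].argmax();ys,xs=np.where(l==i)
bx=cv2.boxPoints(cv2.minAreaRect(np.c_[xs+205,ys+205].astype(np.float32)));print(st[i],[jig(onz(ct,p,.038))[:2] for p in bx])
```

```text
225 [21 29 42 47 39 26 19 18 18 17 21 32 50 67 73 75 76 76 76 76]
262 [19 25 39 46 39 26 20 18 19 18 19 22 28 34 37 38 37 37 39 40]
300 [28 35 54 66 62 46 39 39 44 47 51 53 62 77 88 93 94 94 93 94]
rear 234 [array([-0.001 , -0.0382]), array([-0.0011,  0.0386])]
rear 240 [array([ 0.0027, -0.0384]), array([0.0025, 0.0388])]
rear 243 [array([ 0.0045, -0.0384]), array([0.0043, 0.0388])]
rear 247 [array([ 0.0069, -0.0385]), array([0.0067, 0.0389])]
bridge rear edge [-0.0327  0.      0.06  ] fence screws [0.0958 0.0843 0.024 ] fence face top [0.0907 0.0005 0.044 ]
stop right edge [array([-0.1671,  0.0611,  0.038 ]), array([-0.1674, -0.0391,  0.038 ])] left [array([-0.1853,  0.0597,  0.038 ]), array([-0.1869, -0.0407,  0.038 ])]
[ 16  14  29  11 157] [array([-0.1704,  0.0394]), array([-0.1708, -0.038 ]), array([-0.1854, -0.0379]), array([-0.185 ,  0.0394])]
```

Rear edge is at jig x ≈ 0.0056 and the stop face at ≈ -0.169, a gap of about 25 mm. I'll go down behind the rear edge with the fingers half open, giving two contacts that keep the board square.

Call:
drive_tool:
  targets:
    - [[-0.12,0.007,0.2,0,0,0],[-0.1,0,0.3,0,0,0],[0,0,0.4,0,0,0],[0,0,0.4,0,0,0],[0,0,0.4,0,0,0],[0,0,0.3,0,0,0],[0,0,0,0,0,0],[0,0,0,0,0,0],[0,0,0,0,0,0]]

```text
time: 17.15
ee_pos: [0.6297, 0.0695, 0.0421]
tool_rot: [0.001, -0.116, 0.993, 0.0]
contact_force: [0.5, -0.1, 0.1]
grip_width: 0.0513
finger_force: 0.0
```

```bash
python3 jg.py
```

```text
[0.0332 0.0001 0.0421] [ 0.5 -0.1  0.1] yaw err 0.0020017169668506696
```

Call:
drive_tool:
  targets:
    - [[0,0,0.08,0,0,0],[0,0,0.08,0,0,0],[0,0,0.04,0,0,0],[0,0,0.013,0,0,0],[0,0,0,0,0,0],[0,0,0,0,0,0]]

```text
time: 17.75
ee_pos: [0.6291, 0.0694, 0.0256]
tool_rot: [0.0, -0.116, 0.993, -0.0]
contact_force: [-0.2, 0.4, 0.7]
grip_width: 0.0513
finger_force: 0.0
```

Call:
drive_tool:
  targets:
    - [[0,0,0.02,0,0,0],[0,0,0.02,0,0,0],[0,0,0,0,0,0],[0,0,0,0,0,0]]

```text
time: 18.15
ee_pos: [0.6289, 0.0694, 0.0224]
tool_rot: [-0.0, -0.116, 0.993, 0.0]
contact_force: [0.5, -0.7, -0.0]
grip_width: 0.0512
finger_force: 0.0
```

Call:
drive_tool:
  targets:
    - [[0.04,0,0,0,0,0],[0.05,0,0,0,0,0],[0.05,0,0,0,0,0],[0.03,0,0,0,0,0],[0.03,0,0,0,0,0],[0.03,0,0,0,0,0],[0.03,0,0,0,0,0],[0.03,0,0,0,0,0],[0.03,0,0,0,0,0],[0.03,0,0,0,0,0],[0.03,0,0,0,0,0],[0.02,0,0,0,0,0],[0,0,0,0,0,0],[0,0,0,0,0,0]]

```text
time: 19.55
ee_pos: [0.5996, 0.0625, 0.0224]
tool_rot: [-0.0, -0.116, 0.993, -0.0]
contact_force: [0.4, 0.3, 0.1]
grip_width: 0.0511
finger_force: 0.0
```

Run:
```python
from jg import *
import subprocess,pickle
print(subprocess.run(['python3','jg.py'],capture_output=True,text=True).stdout)
c=arm.camera_info('wrist');im=arm.read_camera('wrist')[:,:,::-1];t=arm.read_camera('top')[:,:,::-1];sd=arm.read_camera('side')[:,:,::-1]
pickle.dump(c,open('w5.pkl','wb'));cv2.imwrite('pics/w5raw.png',im);cv2.imwrite('pics/s5raw.png',sd)
o=np.zeros((384,800,3),np.uint8);o[:,:512]=cv2.convertScaleAbs(im,alpha=1.5);o[:192,512:]=cv2.resize(cv2.convertScaleAbs(t,alpha=1.6)[185:257,190:298],(288,192),interpolation=cv2.INTER_CUBIC);o[192:,512:]=cv2.resize(cv2.convertScaleAbs(sd,alpha=1.6)[155:227,188:296],(288,192),interpolation=cv2.INTER_CUBIC)
cv2.imwrite('pics/w5.png',o)
```

```text
[0.0022 0.0001 0.0224] [0.4 0.3 0.1] yaw err 0.001951191830636273

this script no longer has the robotException ignored in: <_io.TextIOWrapper mode='rw' encoding='UTF-8'>
Traceback (most recent call last):
BrokenPipeError: [Errno 32] Broken pipe
```

Run:
```python
from jg import *
import pickle
c=arm.camera_info('wrist');im=arm.read_camera('wrist')[:,:,::-1];t=arm.read_camera('top')[:,:,::-1];sd=arm.read_camera('side')[:,:,::-1]
pickle.dump(c,open('w5.pkl','wb'));cv2.imwrite('pics/w5raw.png',im);cv2.imwrite('pics/s5raw.png',sd)
o=np.zeros((384,800,3),np.uint8);o[:,:512]=cv2.convertScaleAbs(im,alpha=1.5);o[:192,512:]=cv2.resize(cv2.convertScaleAbs(t,alpha=1.6)[185:257,190:298],(288,192),interpolation=cv2.INTER_CUBIC);o[192:,512:]=cv2.resize(cv2.convertScaleAbs(sd,alpha=1.6)[155:227,188:296],(288,192),interpolation=cv2.INTER_CUBIC)
cv2.imwrite('pics/w5.png',o)
```

```text
(no output)
```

View pics/w5.png

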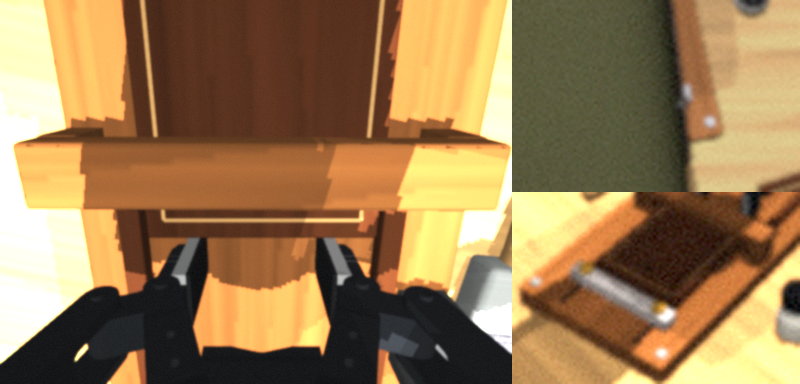

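The wrist view shows the board's rear edge at v≈237, meeting both fingertips square. The side crop shows a small gap left before the stop.

Run:
```python
from jg import *
import pickle
c=pickle.load(open('w5.pkl','rb'));im=cv2.imread('pics/w5raw.png')
for u in (225,262,290): print(u,im[212:246,u-2:u+3].mean((1,2)).round().astype(int))
print([jig(onz(c,(262,v),.036)) for v in (219,234,237,240)])
# side profile along jig x at y=+/-0.01, z=.037: sample brightness
cs=arm.camera_info('side');sd=cv2.imread('pics/s5raw.png');s0=cv2.imread('pics/side0.png')
xs=np.arange(-.192,-.128,.002)
for y in(-.02,.02):
    P=proj(cs,[[*(O+x*ex+y*ey),.037] for x in xs]).astype(np.float32)
    print(y,[(round(x*1000),int(v)) for x,v in zip(xs,cv2.remap(sd,P[:,0],P[:,1],cv2.INTER_LINEAR).mean(-1).ravel()[:len(xs)])])
```

```text
225 [ 37  37  38  38  39  51  78 102 109  97  70  47  37  37  36  36  36  36
  36  37  35  36  36  36  37  45  53  59  60  61  61  61  62  61]
262 [ 37  37  36  37  39  51  78 104 111  98  72  47  38  37  36  37  37  36
  37  37  36  37  36  37  38  49  60  67  70  69  69  70  69  69]
290 [ 40  39  39  38  41  53  79 104 111  99  73  49  40  39  39  39  39  38
  39  38  39  39  38  40  41  51  64  71  74  75  74  74  74  74]
[array([-0.0195,  0.0003,  0.036 ]), array([-0.0124,  0.0003,  0.036 ]), array([-0.011 ,  0.0003,  0.036 ]), array([-0.0096,  0.0003,  0.036 ])]
-0.02 [(-192, 64), (-190, 70), (-188, 77), (-186, 83), (-184, 90), (-182, 97), (-180, 99), (-178, 93), (-176, 91), (-174, 87), (-172, 85), (-170, 78), (-168, 67), (-166, 49), (-164, 34), (-162, 23), (-160, 16), (-158, 19), (-156, 23), (-154, 23), (-152, 24), (-150, 26), (-148, 26), (-146, 23), (-144, 25), (-142, 25), (-140, 18), (-138, 17), (-136, 21), (-134, 17), (-132, 16), (-130, 16)]
0.02 [(-192, 71), (-190, 76), (-188, 81), (-186, 87), (-184, 101), (-182, 114), (-180, 121), (-178, 124), (-176, 120), (-174, 110), (-172, 97), (-170, 83), (-168, 67), (-166, 52), (-164, 35), (-162, 24), (-160, 21), (-158, 23), (-156, 23), (-154, 24), (-152, 28), (-150, 32), (-148, 32), (-146, 25), (-144, 21), (-142, 21), (-140, 19), (-138, 20), (-136, 21), (-134, 23), (-132, 25), (-130, 22)]
```

Call:
drive_tool:
  targets:
    - [[0.02,0,0,0,0,0],[0.02,0,0,0,0,0],[0.02,0,0,0,0,0],[0,0,0,0,0,0],[0,0,0,0,0,0]]

```text
time: 20.2
ee_pos: [0.5952, 0.0614, 0.0225]
tool_rot: [-0.0, -0.116, 0.993, -0.0]
contact_force: [-0.2, 0.2, -0.4]
grip_width: 0.051
finger_force: 0.0
```

Call:
drive_tool:
  targets:
    - [[0.01,0,0,0,0,0],[0,0,0,0,0,0],[0,0,0,0,0,0]]

```text
time: 20.5
ee_pos: [0.5946, 0.0613, 0.0225]
tool_rot: [-0.0, -0.116, 0.993, -0.0]
contact_force: [0.1, 0.1, 0.3]
grip_width: 0.0509
finger_force: 0.0
```

```bash
python3 jg.py
```

```text
[-0.0029  0.      0.0225] [0.1 0.1 0.3] yaw err 0.001926468440833301
```

Rear edge is near -0.016 with no contact yet. I'll step 0.75 mm at a time.

Call:
drive_tool:
  targets:
    - [[0.01,0,0,0,0,0],[0,0,0,0,0,0]]

```text
time: 20.7
ee_pos: [0.5939, 0.0611, 0.0225]
tool_rot: [0.0, -0.116, 0.993, -0.0]
contact_force: [0.1, -0.5, -0.6]
grip_width: 0.0515
finger_force: 0.1
```

Call:
drive_tool:
  targets:
    - [[0.01,0,0,0,0,0],[0,0,0,0,0,0]]

```text
time: 20.9
ee_pos: [0.5931, 0.0609, 0.0225]
tool_rot: [-0.0, -0.116, 0.993, -0.0]
contact_force: [-0.4, 0.3, 0.1]
grip_width: 0.051
finger_force: 0.1
```

```bash
python3 jg.py
python3 - <<'E'
from jg import *
cs=arm.camera_info('side');sd=np.mean([arm.read_camera('side') for _ in range(3)],0).astype(np.uint8);xs=np.arange(-.176,-.15,.002)
for y in(-.02,.0,.02):
    P=proj(cs,[[*(O+x*ex+y*ey),.037] for x in xs]).astype(np.float32)
    print(y,cv2.remap(sd,P[:,0],P[:,1],cv2.INTER_LINEAR).mean(-1).ravel().astype(int))
E
```

```text
[-0.0044  0.      0.0225] [-0.4  0.3  0.1] yaw err 0.001935008053230075
-0.02 [91 89 84 78 66 51 38 29 25 29 32 28 24]
0.0 [96 92 88 82 69 56 42 31 28 27 27 24 22]
0.02 [102  95  87  78  66  52  37  27  27  27  29  28  25]
```

Call:
drive_tool:
  targets:
    - [[0.01,0,0,0,0,0],[0,0,0,0,0,0]]

```text
time: 21.25
ee_pos: [0.5923, 0.0608, 0.0225]
tool_rot: [-0.0, -0.116, 0.993, 0.0]
contact_force: [0.0, 0.8, 0.4]
grip_width: 0.0512
finger_force: 0.1
```

Call:
drive_tool:
  targets:
    - [[0.01,0,0,0,0,0],[0,0,0,0,0,0]]

```text
time: 21.45
ee_pos: [0.5916, 0.0606, 0.0225]
tool_rot: [-0.0, -0.116, 0.993, -0.0]
contact_force: [-0.7, -0.2, 0.8]
grip_width: 0.0512
finger_force: 0.1
```

Call:
drive_tool:
  targets:
    - [[0.01,0,0,0,0,0],[0,0,0,0,0,0]]

```text
time: 21.65
ee_pos: [0.5909, 0.0604, 0.0225]
tool_rot: [-0.0, -0.116, 0.993, -0.0]
contact_force: [0.5, -0.2, -0.0]
grip_width: 0.0509
finger_force: 0.1
```

Call:
drive_tool:
  targets:
    - [[0.01,0,0,0,0,0],[0,0,0,0,0,0]]

```text
time: 21.85
ee_pos: [0.5908, 0.0603, 0.0227]
tool_rot: [0.0, -0.116, 0.993, -0.0]
contact_force: [1.9, -0.2, -0.8]
grip_width: 0.0513
finger_force: 1.0
```

Run:
```python
from jg import *
print(jig(arm.state()['ee_pos']),arm.state()['contact_force'])
cs=arm.camera_info('side');sd=np.mean([arm.read_camera('side') for _ in range(3)],0).astype(np.uint8);xs=np.arange(-.176,-.15,.002)
for y in(-.02,.0,.02):
    P=proj(cs,[[*(O+x*ex+y*ey),.037] for x in xs]).astype(np.float32)
    print(y,cv2.remap(sd,P[:,0],P[:,1],cv2.INTER_LINEAR).mean(-1).ravel().astype(int))
c=arm.camera_info('wrist');im=arm.read_camera('wrist')
print(im[222:246,260:265].mean((1,2)).round().astype(int),[jig(onz(c,(262,v),.036)) for v in (234,237,240)])
cv2.imwrite('pics/s6.png',cv2.resize(cv2.convertScaleAbs(sd[155:235,188:296,::-1],alpha=1.8),(756,560),interpolation=cv2.INTER_CUBIC))
```

```text
[-0.0068 -0.0001  0.0227] [ 1.88640775 -0.15473123 -0.83382231]
-0.02 [90 89 85 79 66 51 40 33 28 26 25 25 23]
0.0 [93 91 89 84 70 54 42 33 32 31 29 26 24]
0.02 [95 91 86 76 64 51 38 30 29 27 25 24 23]
[71 71 70 71 71 70 71 70 69 65 59 49 41 37 36 42 55 65 69 70 70 70 70 70] [array([-0.0214,  0.0002,  0.036 ]), array([-0.02  ,  0.0002,  0.036 ]), array([-0.0185,  0.0002,  0.036 ])]
```

View pics/s6.png

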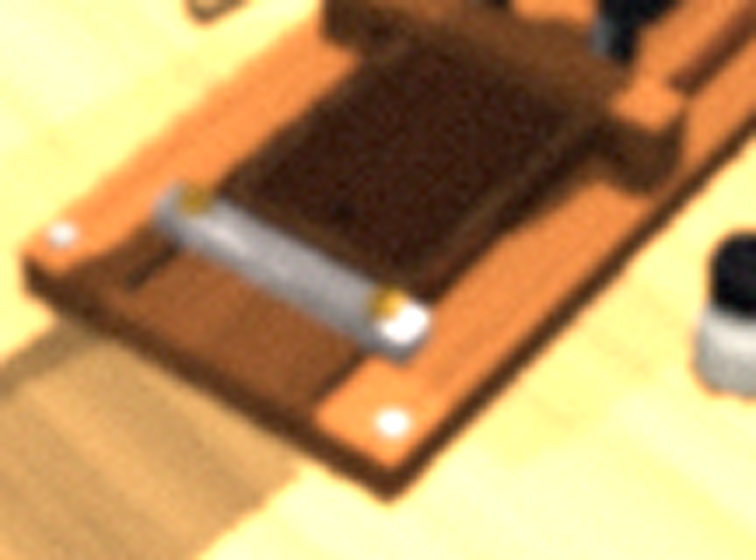

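Contact reached: the TCP halted, the force rose, and the image shows the board's front edge against the unmoved stop. I'll back off, then go up.

Call:
drive_tool:
  targets:
    - [[-0.05,0,0,0,0,0],[-0.15,0,0,0,0,0],[-0.15,0,0,0,0,0],[0,0,-0.3,0,0,0],[0,0,-0.5,0,0,0],[0,0,-0.5,0,0,0],[0,0,-0.5,0,0,0],[0,0,-0.5,0,0,0],[0,0,0,0,0,0],[0,0,0,0,0,0],[0,0,0,0,0,0]]

```text
time: 23.15
ee_pos: [0.6154, 0.0663, 0.1937]
tool_rot: [-0.001, -0.116, 0.993, 0.0]
contact_force: [-0.0, 0.2, -0.6]
grip_width: 0.051
finger_force: 0.0
```

Run:
```python
from jg import *
s=arm.state();print(s['time'],jig(s['ee_pos']),s['contact_force'])
c=arm.camera_info('wrist');im=arm.read_camera('wrist');cs=arm.camera_info('side');sd=arm.read_camera('side')
xs=np.arange(-.176,-.15,.002);P=proj(cs,[[*(O+x*ex),.037] for x in xs]).astype(np.float32)
print(cv2.remap(sd,P[:,0],P[:,1],cv2.INTER_LINEAR).mean(-1).ravel().astype(int))
for y in(-.03,0,.03):
    xs=np.arange(-.032,.0,.002);P=proj(c,[[*(O+x*ex+y*ey),.036] for x in xs]).astype(np.float32)
    print(y,[(round(x*1000),int(v)) for x,v in zip(xs,cv2.remap(im,P[:,0],P[:,1],cv2.INTER_LINEAR).mean(-1).ravel())])
```

```text
23.15 [0.0186 0.0002 0.1937] [-0.03095666  0.15806438 -0.62953911]
[92 90 87 81 71 56 43 33 30 32 30 24 19]
-0.03 [(-32, 33), (-30, 27), (-28, 43), (-26, 23), (-24, 17), (-22, 16), (-20, 19), (-18, 30), (-16, 33), (-14, 33), (-12, 32), (-10, 33), (-8, 33), (-6, 33), (-4, 33), (-2, 32)]
0 [(-32, 30), (-30, 26), (-28, 45), (-26, 23), (-24, 18), (-22, 17), (-20, 22), (-18, 34), (-16, 37), (-14, 37), (-12, 36), (-10, 37), (-8, 37), (-6, 36), (-4, 37), (-2, 36)]
0.03 [(-32, 42), (-30, 29), (-28, 45), (-26, 27), (-24, 24), (-22, 24), (-20, 27), (-18, 39), (-16, 48), (-14, 50), (-12, 50), (-10, 50), (-8, 49), (-6, 51), (-4, 50), (-2, 50)]
```

The board is square, with its rear edge at -19.5 mm across its width. The stop is unmoved and the arm is clear, so I'll hand it in.

```bash
python3 -c "
from cell import arm
print(arm.job_done())"
```

```text
the job is handed in; nothing more can be done
None
```

I handed the job in at about 23 s: the bar stands open by itself, and the board lies flat and square against the stop, which the images show unmoved; the hand-in returned no verdict.

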